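# Refit the crank lever on the stone saw's vice

### The arm

A 6-joint arm with a two-finger parallel gripper is mounted at the origin on the work surface. World frame = base frame: x ahead of the robot, y to its left, z up, the work surface at z = 0. Lengths are in m, angles in rad, forces in N, time in s.
With the tool pointing down it reaches from about 0.375 to 0.9 m from the base axis. Payload 3.1 kg.
Tool frame: the origin (TCP) lies midway between the tips of the shut fingers; the grasp point (between the pads) lies 19 mm behind it; x points along the fingers, z is the direction in which the jaws open and shut, and the axes are right-handed (so a half turn about x gives the same grasp; the last joint's range is limited). The gripper opens to 87 mm and grips with 3 to 60 N. Pads are 19 mm wide; open, the fingers measure 117 mm over their backs; the gripper's body (75 mm by 190 mm) begins 51 mm behind the grasp point.
Start: joints at [-1.454, 0.527, 1.433, -0, 1.181, -0.178], TCP at [0.182, -0.598, 0.223] pointing down, gripper open.
Joint ranges: [-3.08, 3.08], [-0.75, 2.2], [0.22, 2.44], [-1.43, 4.57], [0, 2.65], [-2.85, 2.85]. Speed limits (rad/s): [2.79, 2.79, 3.14, 3.14, 3.14, 3.14].

### API

Orientations are given as a unit quaternion [x, y, z, w].
In Python, from rig import robot, optics, workorder gives the robot as it stands.
- The arm moves only by the tool arm_command, never from a script. Its argument "plan" is a list of rows, each a list of 7 numbers: the shift along the tool's x, y, z in cm, then the turn, a rotation vector about the tool's x, y, z in rad, then the finger opening in cm, from 0 to 8.7. In form: [[x, y, z, ax, ay, az, gripper], ...]. A call has 1 to 12 rows; each row shifts and turns the pose as measured when the row begins, along the tool's axes as they then stand; what a row does not reach is not made up. A row lasts 1/8 s, in which the tool goes at most 62.5 mm and 10.7 degrees, less where a joint would pass 70% of its speed; a pose out of reach is approached as far as the arm can. A call with a gripper value outside its range is refused whole. The fingers move at their own pace and stop on an object; "grip_force" is the grip in N (left out, the last holds). Time passes only in rows, so rows that do not move let the fingers close. It gives the time, the measured TCP pose, the force and the opening at its end, in the units of the state.
- robot.get_obs(): the state, without advancing time (a new reading comes with each control period).
- optics.camera(name): name is "scene" or "top" or "wrist"; returns (picture, depth): 420x560x3 uint8, blue, green, red; 420x560 float32, m along the optical axis (not along the pixel's ray), 0 where there is no reading.
- optics.camera_info(name): a dict with "mtx" (3x3 intrinsics, pixels), "position" and "rotation" of the camera in the world; the wrist camera has in their place "tool_from_camera" (4x4, takes a point from camera to tool coordinates, whose origin is the TCP and whose axes are the tool frame's). Camera axes: x right, y down, z forward; pixel columns grow to the right and rows downward; lengths in m; the calibration is good to about 2 mm. A picture is of the moment at which its call begins: read the wrist's pose just before it. camera_info takes no time and is no camera call.
- workorder.hand_in(): hands the job in, once; it reports no verdict.
The state is a dict: "time": time; "q": joint angles; "joint_velocities": joint speeds; "joint_torque": joint torques, N m; "position": TCP position; "tool_rot": TCP orientation; "ft_force": force on the tool from outside, world axes, zero at the start; "moment": the same for the moment, N m; "grip_width": finger opening in m.
Only numpy, scipy, OpenCV 4.12 (cv2) and the standard library are available. Lean on these libraries where they do the work, as an engineer would, in place of code of your own. Each camera call takes 0.05 s, during which the arm holds its last target. There are 200 camera calls.

### The job

The vice of the stone saw has lost its crank lever. Pick up the lever whose hub has the splined hole (not the one with the square hole), turn it so that its hole matches the splines of the vice's upright shaft, and thread it on until the hub sits fully home on the shaft's collar, then let go. Leave the square-holed lever where it lies.

Things in the scene. Friction and masses are not known exactly. Their poses are not given: they have to be found in the camera images.
- lever: Crank lever to fit, loose on the bench, 0.42 kg. Dark steel hub, a square block 46 x 46 mm, 32 mm high, splined hole through it along z. Origin: centre of hub underside, on the hole's axis; z up; arm along +x, starting within 0.45 rad of world x. Hub faces at y = +-23 mm are free to grip. Arm: steel, 16 mm wide, 16 to 26 mm above the underside, ends in a 24 mm boss 122 mm from the axis.
- lever_hole (a point): Hole's upper mouth: on its axis, 32 mm above the hub's underside, axes as the lever's. The hole goes right through: bore 19 mm wide with four slots reaching 17 mm from the axis: one broad slot, 19 mm wide, towards the arm (+x), three narrow ones, 10 mm wide, towards +y, -x and -y.
- lever_end (a point): Top of the lever's upright black cylindrical grip (22 mm across), on the arm's end, 122 mm along the lever's +x and 66 mm above its underside.
- splined_shaft: The vice's upright steel shaft, fixed, does not turn. Origin: on its axis at the flat top of its collar (42 mm across, 24 mm high), 75 mm above the bench; z up. +x, towards its broad spline, is within 1 rad of world x. The lever goes on one way only, its +x (arm) along the shaft's +x, with 2 mm to spare all round; fully home, lever origin and this origin coincide.
- shaft_tip (a point): Tip of the shaft, 28 mm above the collar. First 20 mm above the collar: core 15 mm across, four splines reaching 15 mm from the axis: one broad, 15 mm wide, towards +x, three narrow, 6 mm wide, towards +y, -x, -y. Above them a bare conical nose, 8 mm high, tapering from 15 to 8 mm across.
- other_lever: Another lever, same 46 x 46 x 32 mm hub and arm, but a plain 20 mm square hole and a black ball (32 mm) on the arm's end. Does not fit; not to be moved. Origin: centre of the hub's underside; arm along +x.
- vice: Fixed vice that carries the shaft. Origin on the bench under the shaft's axis. Base plate 110 mm wide, 12 mm thick, from 45 mm behind (-x) to 155 mm ahead (+x) of the axis; blue gear housing 72 x 80 mm, 51 mm high, centred under the shaft; steel jaws holding a stone 66 to 152 mm along +x, up to 56 mm high.
Not all that is in view belongs to the job. What is shaped like the lever but yellow is not meant.

How it is judged:
By the outcome, as a careful person would: the job done as asked, in the order asked, and still so for the second after the job is handed in, with the robot touching nothing.
It also fails if it takes over 48 s, if anything falls off the work surface, if the arm or the gripper's body presses on something with over 40 N, if the wrist force passes 120 N, or if a joint passes its speed limit or range.

## Working session

There is one attempt and no reset: what is moved stays moved. The work goes in short steps, Python scripts to look and compute and a tool call to move; the robot and the scene stay as the last step left them, time stands still between calls to the robot, and variables do not carry over. Pictures are saved under pics/ and viewed, about 8 in all and at most 12, crops included, and the job is handed in when it is done.

Besides the shell and the picture viewer there is one more tool, called by a JSON object that holds its "name" and its "arguments", one argument or row to a line. arm_command: Moves the arm, as the interface text tells. Its arguments: {"type":"object","properties":{"plan":{"type":"array"},"grip_force":{"type":"number"}},"required":["plan"]}

```bash
mkdir -p pics; cat > h.py <<'E'
import numpy as np,cv2
from scipy.spatial.transform import Rotation as R
from rig import robot,optics,workorder
def cam(name):
    o=robot.get_obs(); i=optics.camera_info(name); im,d=optics.camera(name)
    if name=='wrist':
        T=np.eye(4);T[:3,:3]=R.from_quat(o['tool_rot']).as_matrix();T[:3,3]=o['position']
        T=T@np.array(i['tool_from_camera'])
    else:
        T=np.eye(4);r=np.array(i['rotation']);T[:3,:3]=r if r.shape==(3,3) else R.from_quat(r).as_matrix();T[:3,3]=i['position']
    return im,d,np.array(i['mtx']),T
def cloud(d,K,T):
    v,u=np.mgrid[:d.shape[0],:d.shape[1]]
    p=np.stack([(u-K[0,2])/K[0,0]*d,(v-K[1,2])/K[1,1]*d,d],-1)
    return p@T[:3,:3].T+T[:3,3]
def onplane(uv,z,K,T):
    uv=np.atleast_2d(uv).astype(float)
    r=np.c_[(uv-[K[0,2],K[1,2]])/[K[0,0],K[1,1]],np.ones(len(uv))]@T[:3,:3].T
    return T[:3,3]+r*((z-T[2,3])/r[:,2])[:,None]
E
python3 - <<'E'
from h import *
for n in('top','scene'):
    im,d,K,T=cam(n); cv2.imwrite(f'pics/{n}0.png',im); np.savez(f'{n}0.npz',im=im,d=d,K=K,T=T); print(n,K,T)
o=robot.get_obs();print(o['time'],R.from_quat(o['tool_rot']).as_matrix(),optics.camera_info('wrist'))
E
```

```text
top [[513.85439093   0.         285.03849552]
 [  0.         513.85439093 211.71260474]
 [  0.           0.           1.        ]] [[-0.01474231 -0.99880846  0.04652241  0.41069921]
 [-0.99970858  0.01561318  0.01841177 -0.10422055]
 [-0.01911619 -0.04623742 -0.99874755  1.26427339]
 [ 0.          0.          0.          1.        ]]
scene [[452.12526124   0.         280.87410867]
 [  0.         452.12526124 209.11908823]
 [  0.           0.           1.        ]] [[-0.8254647   0.44618923 -0.34572127  0.86601619]
 [ 0.56429326  0.63772358 -0.52429166  0.47821269]
 [-0.01345868 -0.62787245 -0.77819988  0.9511784 ]
 [ 0.          0.          0.          1.        ]]
0.1 [[-2.32520087e-04  9.56572972e-01  2.91492875e-01]
 [ 1.95268033e-03  2.91492761e-01 -9.56571041e-01]
 [-9.99998066e-01  3.46770419e-04 -1.93565914e-03]] {'mtx': array([[319.02358523,   0.        , 280.92336976],
       [  0.        , 319.02358523, 210.44850284],
       [  0.        ,   0.        ,   1.        ]]), 'tool_from_camera': array([[ 2.32220259e-03, -2.87706819e-01,  9.57715716e-01,
        -1.60615757e-01],
       [ 7.51134834e-04, -9.57717527e-01, -2.87709184e-01,
         7.84411613e-02],
       [ 9.99997022e-01,  1.38749265e-03, -2.00790751e-03,
         9.52605780e-04],
       [ 0.00000000e+00,  0.00000000e+00,  0.00000000e+00,
         1.00000000e+00]])}
```

View pics/top0.png

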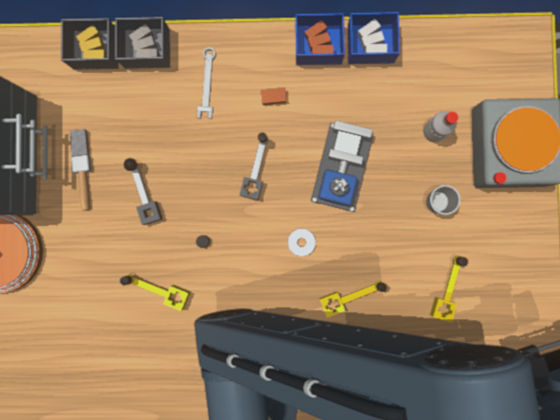

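View pics/scene0.png

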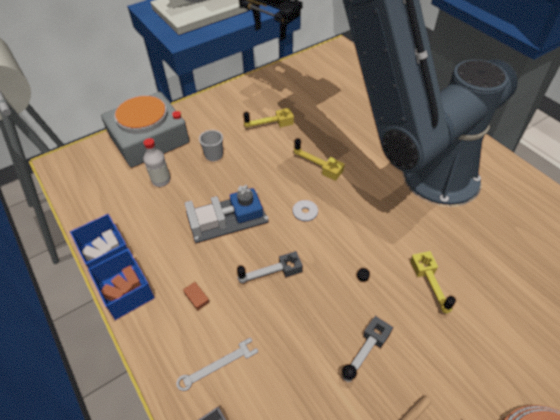

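The top view shows the cylindrical-grip lever with its hub near (251,188) and grip at (262,138). The ball-ended lever's hub is near (149,212), and the vice shaft is near (340,185), with the jaws up and slightly right. Measuring those next.

```bash
python3 - <<'E'
from h import *
z=np.load('top0.npz');im,d,K,T=[z[k] for k in('im','d','K','T')]
P=cloud(d,K,T)
def show(n,m):
    p=P[m];print(n,len(p),p.mean(0).round(4),p[:,2].min().round(3),p[:,2].max().round(3));return p
v,u=np.mgrid[:420,:560]
L=(u>235)&(u<275)&(v>128)&(v<205)
hub=L&(v>172)&(P[...,2]>.022)&(P[...,2]<.045); h=show('hub',hub)
c=cv2.minAreaRect(np.argwhere(hub)[:,::-1].astype(np.float32));print(c,onplane(c[0],.032,K,T))
g=show('grip',L&(P[...,2]>.05))
c0=onplane(c[0],.032,K,T)[0]; a=g.mean(0)-c0; print('lever ang',np.arctan2(a[1],a[0]),np.hypot(a[0],a[1]))
V=(u>305)&(u<380)&(v>118)&(v<215)
s=show('shaft',V&(P[...,2]>.083))
hs=im.astype(int);blue=V&(hs[...,0]>hs[...,2]+50)&(P[...,2]>.04)
print('bluehsg',cv2.minAreaRect(P[blue][:,:2].astype(np.float32)),P[blue][:,2].mean())
base=V&(P[...,2]>.006)
r=cv2.minAreaRect(P[base][:,:2].astype(np.float32));print('vice',r)
cv2.imwrite('pics/c.png',cv2.resize(im[110:225,220:390],None,fx=4,fy=4,interpolation=cv2.INTER_CUBIC))
E
```

```text
hub 295 [ 0.531  -0.0011  0.0309] 0.022 0.039
((251.76470947265625, 184.44119262695312), (19.160314559936523, 25.223703384399414), 14.03624439239502) [[ 0.53514075 -0.00227873  0.032     ]]
grip 90 [ 0.6083 -0.0429  0.2512] 0.051 1.264
lever ang -0.5067524201273023 0.08368819544969748
shaft 127 [ 0.4957 -0.1824  0.3995] 0.087 1.264
bluehsg ((0.4759601950645447, -0.18377286195755005), (0.08484925329685211, 0.18748557567596436), 63.713645935058594) 0.0600788077362141
vice ((0.5407817363739014, -0.230670765042305), (0.18097257614135742, 0.3144730031490326), 75.73072052001953)
```

View pics/c.png

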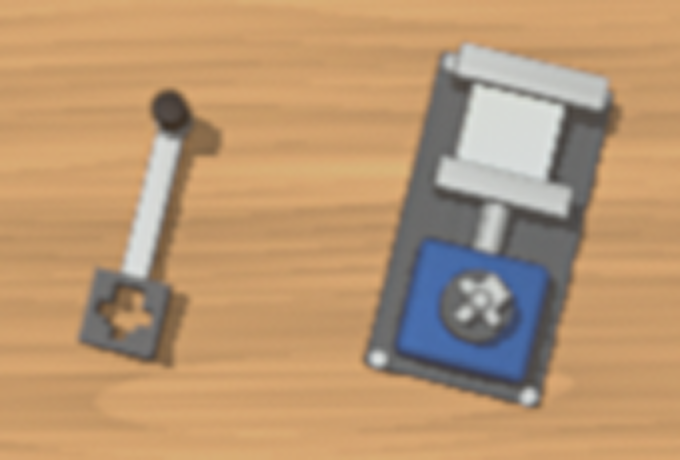

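```bash
python3 - <<'E'
from h import *
z=np.load('top0.npz');K,T=z['K'],z['T']
a=onplane([251.2,188.2],.032,K,T)[0];g=onplane([262.5,137],.066,K,T)[0];s=onplane([340,184.8],.103,K,T)[0]
print(a,g,s,np.hypot(*(g-a)[:2]),np.arctan2(*(g-a)[1::-1]))
o=robot.get_obs();print(o['position'],o['q'])
# wrist view footprint: camera pos in tool; where does it look on z=.03
im,d,K,T=cam('wrist');print(T, onplane([280,210],.03,K,T))
E
```

```text
[ 0.52607605 -0.0008097   0.032     ] [ 0.64328767 -0.0316963   0.066     ] [ 0.5238257  -0.20813116  0.103     ] 0.12121280773300666 -0.25765429065595846
[ 0.18213075 -0.59718774  0.22165567] [-1.45351204e+00  5.28397084e-01  1.43377148e+00 -2.62520397e-06
  1.18139057e+00 -1.78502069e-01]
[[ 0.29220998 -0.91565536 -0.27602281  0.25748047]
 [-0.95634471 -0.28105676 -0.08007433 -0.57554758]
 [-0.00425759  0.28737147 -0.95780975  0.38229647]
 [ 0.          0.          0.          1.        ]] [[ 0.15615907 -0.60382508  0.03      ]]
```

{"name": "arm_command", "arguments": {
  "plan": [
    [-0.3,4.4,-2.7,0,0,0,8.7],
    [-0.3,4.4,-2.7,0,0,0,8.7],
    [-0.3,4.4,-2.7,0,0,0,8.7],
    [-0.3,4.4,-2.7,0,0,0,8.7],
    [-0.3,4.4,-2.7,0,0,0,8.7],
    [-0.3,4.4,-2.7,0,0,0,8.7],
    [-0.3,4.4,-2.7,0,0,0,8.7],
    [-0.3,4.4,-2.7,0,0,0,8.7],
    [-0.3,4.4,-2.7,0,0,0,8.7],
    [-0.3,4.4,-2.7,0,0,0,8.7],
    [0,0,0,0,0,0,8.7]
  ]
}}

```text
time: 1.52
position: [0.5343, -0.2002, 0.2503]
tool_rot: [0.423, 0.568, -0.421, 0.567]
ft_force: [0.5, 0.5, 0.3]
grip_width: 0.0871
```

```bash
python3 - <<'E'
from h import *
im,d,K,T=cam('wrist'); o=robot.get_obs();print(o['time'],o['position'],o['q'],R.from_quat(o['tool_rot']).as_matrix().round(4))
cv2.imwrite('pics/w1.png',im);np.savez('w1.npz',im=im,d=d,K=K,T=T)
E
```

```text
1.575 [ 0.53312163 -0.2014561   0.24999025] [-0.55812098  0.42299316  1.53929037  0.00159921  1.1825393   0.72171982] [[-0.002   0.9581  0.2863]
 [ 0.003   0.2863 -0.9581]
 [-1.     -0.001  -0.0034]]
```

View pics/w1.png

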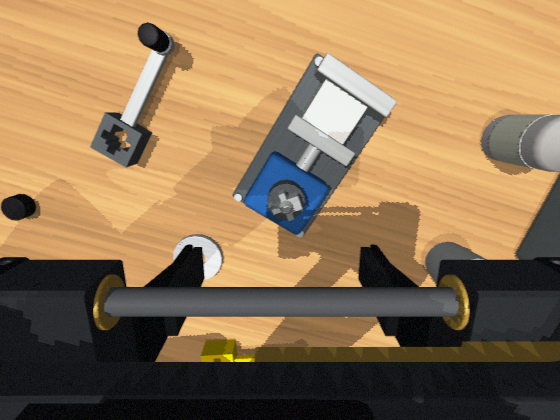

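The wrist view shows the shaft near (287,203) on the vice and the lever's hub near (121,140), with its grip at (155,38). Zooming in on the shaft and the lever hub for angles.

```bash
python3 - <<'E'
from h import *
z=np.load('w1.npz');im=z['im']
a=cv2.resize(im[175:235,255:325],(560,480),interpolation=cv2.INTER_CUBIC)
b=cv2.resize(im[100:180,85:110+45],(420,480),interpolation=cv2.INTER_CUBIC)[:,:240+180]
c=np.hstack([a,b]);print(c.shape);cv2.imwrite('pics/c2.png',cv2.resize(c,None,fx=.8,fy=.8))
E
```

```text
(480, 980, 3)
```

View pics/c2.png

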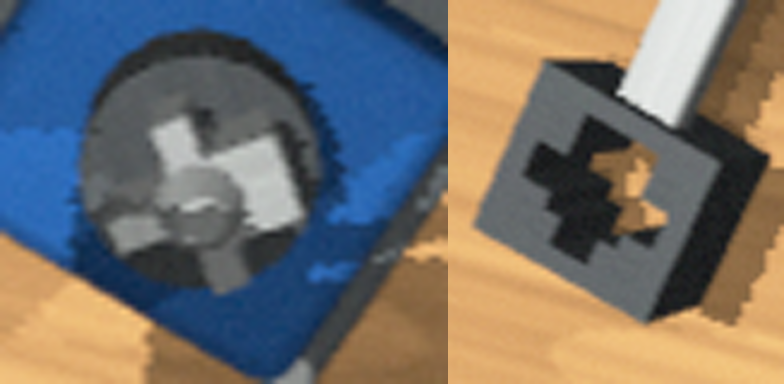

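```bash
python3 - <<'E'
from h import *
z=np.load('w1.npz');K,T,d=z['K'],z['T'],z['d']
s=np.array([[289,175],[167,121],[110,235],[228,288]])/6.4+[255,175]
w=onplane(s,.095,K,T);print(w.round(4),np.hypot(*(w[1]-w[3])[:2]),np.hypot(*(w[0]-w[2])[:2]))
a=lambda v:np.arctan2(v[1],v[0])
print('sx ang',a(w[0]-w[2]),a(w[1]-w[3])-np.pi/2,'ctr',w.mean(0),(w[0]+w[2])/2,(w[1]+w[3])/2)
print('tip',onplane(np.array([205,190])/6.4+[255,175],.103,K,T))
h=np.array([[97,62],[272,160],[200,323],[29,225]])/4.8+[85,100]
w=onplane(h,.032,K,T);print(w.round(4),[np.hypot(*(w[i]-w[i-1])[:2]).round(4) for i in range(4)],w.mean(0))
print([a(w[i]-w[i-1]).round(3) for i in range(4)])
g=onplane([152,33],.066,K,T)[0];print(g,a(g-w.mean(0)))
P=cloud(d,K,T)
c=lambda x,y:P[int(y/6.4+175),int(x/6.4+255)]
print('depths spl',c(265,190),c(175,140),c(130,237),'tip',c(205,190),'collar',c(120,170),'hub',P[130,100])
E
```

```text
[[ 0.5326 -0.2211  0.095 ]
 [ 0.5355 -0.1998  0.095 ]
 [ 0.5146 -0.1965  0.095 ]
 [ 0.5116 -0.2174  0.095 ]] 0.029683923032614558 0.030493881788659607
sx ang -0.9404075599488211 -0.9363259923048246 ctr [ 0.52356479 -0.20869256  0.095     ] [ 0.52362314 -0.20877688  0.095     ] [ 0.52350645 -0.20860824  0.095     ]
tip [[ 0.52843384 -0.20818741  0.103     ]]
[[ 0.5533  0.0152  0.032 ]
 [ 0.5429 -0.0285  0.032 ]
 [ 0.4984 -0.0179  0.032 ]
 [ 0.5103  0.026   0.032 ]] [np.float64(0.0444), np.float64(0.0449), np.float64(0.0457), np.float64(0.0454)] [ 0.52623509 -0.001293    0.032     ]
[np.float64(-0.245), np.float64(-1.806), np.float64(2.908), np.float64(1.307)]
[ 0.64586813 -0.03565223  0.066     ] -0.27967749935258596
depths spl [ 0.52902533 -0.21786706  0.09236743] [ 0.53350576 -0.2013645   0.09450188] [ 0.51441959 -0.19949845  0.09243175] tip [ 0.52784656 -0.20839901  0.09818748] collar [ 0.52009086 -0.19506625  0.07313976] hub [0.5325384  0.01870216 0.03144759]
```

{"name": "arm_command", "arguments": {
  "plan": [
    [0,0,0,0.182,0,0,8.7],
    [0,0,0,0.182,0,0,8.7],
    [0,0,0,0.181,0,0,8.7],
    [0,-1.4,-4.8,0,0,0,8.7],
    [1.5,-1.4,-4.8,0,0,0,8.7],
    [3,-1.5,-4.8,0,0,0,8.7],
    [4,-1.4,-4.8,0,0,0,8.7],
    [0,0,0,0,0,0,8.7],
    [0,0,0,0,0,0,8.7]
  ]
}}

```text
time: 2.7
position: [0.5251, -0.0106, 0.1622]
tool_rot: [-0.565, -0.423, 0.569, -0.422]
ft_force: [0.5, -0.2, 0.3]
grip_width: 0.0873
```

```bash
cat >> h.py <<'E'
def go(xyz,yaw_x):
    "tool shift (cm) and turn about tool x to reach xyz with tool y at world yaw yaw_x"
    o=robot.get_obs();M=R.from_quat(o['tool_rot']).as_matrix()
    x=np.array([0,0,-1.]);y=np.array([np.cos(yaw_x),np.sin(yaw_x),0]);G=np.c_[x,y,np.cross(x,y)]
    print(o['time'],o['position'],'F',o['ft_force'],'w',o['grip_width'],'q6',o['q'][5])
    print('shift cm',(M.T@(np.array(xyz)-o['position'])*100).round(2),'turn',R.from_matrix(M.T@G).as_rotvec().round(3))
E
python3 - <<'E'
from h import *
go([.5262,-.0012,.004],-.255)
im,d,K,T=cam('wrist');cv2.imwrite('pics/w2.png',im);np.savez('w2.npz',im=im,d=d,K=K,T=T)
E
```

```text
2.7 [ 0.52512009 -0.010565    0.1621766 ] F [ 0.48673609 -0.23310022  0.33671705] w 0.08726235724094789 q6 1.6323442994586939
shift cm [15.81 -0.08 -0.98] turn [-0.035  0.003  0.005]
```

View pics/w2.png

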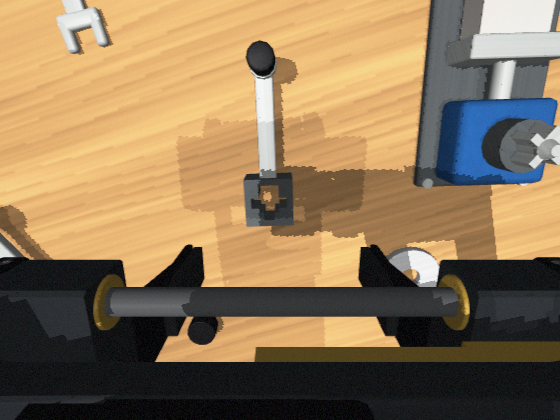

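The hub's top face spans about (245–293, 174–226) and lies between the fingers, with the grip at (260,58). I'll check the position, then descend.

```bash
python3 - <<'E'
from h import *
z=np.load('w2.npz');im,K,T,d=z['im'],z['K'],z['T'],z['d'];P=cloud(d,K,T)
v,u=np.mgrid[:420,:560]
m=(abs(P[...,2]-.032)<.004)&(u>235)&(u<305)&(v>165)&(v<235)&(im.max(2)<110)
r=cv2.minAreaRect(P[m][:,:2].astype(np.float32));print(m.sum(),r,P[m].mean(0))
w=onplane([[245.5,174],[292.5,174],[292.5,225],[247,226]],.032,K,T);print(w.mean(0),[np.hypot(*(w[i]-w[i-1])[:2]).round(4) for i in range(4)])
print([np.arctan2(*(w[i]-w[i-1])[1::-1]).round(3) for i in range(4)])
E
```

```text
1385 ((0.5261223912239075, 6.74854964017868e-05), (0.0447145439684391, 0.046407345682382584), 75.12864685058594) [ 0.52728941 -0.0018052   0.03053384]
[ 0.52845382 -0.00137833  0.032     ] [np.float64(0.0508), np.float64(0.0432), np.float64(0.0498), np.float64(0.044)]
[np.float64(-0.294), np.float64(-1.861), np.float64(2.863), np.float64(1.304)]
```

{"name": "arm_command", "arguments": {
  "plan": [
    [0,0,-1,-0.032,0,0,8.7],
    [4,0,0,0,0,0,8.7],
    [4,0,0,0,0,0,8.7],
    [2,0,0,0,0,0,8.7],
    [0,0,0,0,0,0,8.7]
  ]
}}

```text
time: 3.38
position: [0.5348, -0.0068, 0.0648]
tool_rot: [0.562, 0.427, -0.56, 0.434]
ft_force: [-0.6, 0.5, 0.1]
grip_width: 0.0866
```

```bash
python3 -c "
from h import *
go([.5262,-.001,.004],-.258)"
```

```text
3.375 [ 0.53478594 -0.00678197  0.064751  ] F [-0.59722978  0.47358674  0.06849905] w 0.08664452750066995 q6 1.616328460789806
shift cm [ 6.06 -1.04 -0.35] turn [-0.004  0.003 -0.01 ]
```

{"name": "arm_command", "arguments": {
  "plan": [
    [1.5,-1.0,-0.4,0,0,-0.01,8.7],
    [1.5,0,0,0,0,0,8.7],
    [0,0,0,0,0,0,8.7]
  ]
}}

```text
time: 3.75
position: [0.5279, -0.0009, 0.0351]
tool_rot: [0.561, 0.429, -0.561, 0.432]
ft_force: [0.1, -0.1, 1.3]
grip_width: 0.0872
```

```bash
python3 -c "
from h import *
go([.5262,-.001,.004],-.258)"
```

```text
3.75 [ 0.52792373 -0.00088373  0.03514841] F [ 0.14575179 -0.09529712  1.25728161] w 0.08724417339203264 q6 1.6243950608599116
shift cm [ 3.11 -0.18  0.05] turn [-0.004  0.002 -0.004]
```

{"name": "arm_command", "arguments": {
  "plan": [
    [1.5,-0.2,0,0,0,0,8.7],
    [1.5,0,0,0,0,0,8.7],
    [0,0,0,0,0,0,8.7],
    [0,0,0,0,0,0,3],
    [0,0,0,0,0,0,3],
    [0,0,0,0,0,0,3],
    [0,0,0,0,0,0,3],
    [0,0,0,0,0,0,3],
    [0,0,0,0,0,0,3]
  ],
  "grip_force": 45
}}

```text
time: 4.88
position: [0.5273, -0.0005, 0.0041]
tool_rot: [0.562, 0.428, -0.56, 0.433]
ft_force: [0.2, 0.3, -1.3]
grip_width: 0.0459
```

```bash
python3 -c "
from h import *
go([.5262,-.001,.004],-.258)"
```

```text
4.875 [ 5.27259182e-01 -4.92782773e-04  4.07523912e-03] F [ 0.17500947  0.29910971 -1.27603273] w 0.04592446681450899 q6 1.62488259679389
shift cm [ 0.01 -0.09  0.08] turn [-0.004  0.002 -0.007]
```

{"name": "arm_command", "arguments": {
  "plan": [
    [-2,0,0,0,0,0,3],
    [-4,0,0,0,0,0,3],
    [-5,0,0,0,0,0,3],
    [-5,0,0,0,0,0,3],
    [0,0,0,0.17,0,0,3],
    [0,0,0,0.17,0,0,3],
    [0,0,0,0.17,0,0,3],
    [0,0,0,0.17,0,0,3],
    [0,0,0,0,0,0,3]
  ]
}}

```text
time: 6.0
position: [0.517, 0.0018, 0.1617]
tool_rot: [-0.669, -0.214, 0.68, -0.21]
ft_force: [0.5, 0.2, -4.9]
grip_width: 0.046
```

```bash
python3 -c "
from h import *
go([.5236,-.2086,.14],-.938)
im,d,K,T=cam('wrist');cv2.imwrite('pics/w3.png',im)
o=robot.get_obs();np.savez('w3.npz',im=im,d=d,K=K,T=T,C=optics.camera_info('wrist')['tool_from_camera'])"
```

```text
6.0 [0.51697756 0.00176064 0.16173376] F [ 0.52851699  0.24978022 -4.88563007] w 0.04598680616543968 q6 2.323809669562248
shift cm [ 2.14 17.66 11.45] turn [-0.024  0.013  0.011]
```

View pics/w3.png

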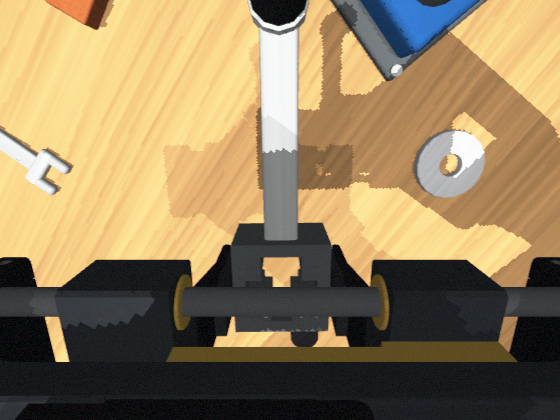

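The lever is held squarely. The hub's front top edge is near row 246 (columns 233–330), its back edge near row 332, and the arm runs straight along the image vertical. Next: the hub's offset in the tool frame.

```bash
python3 - <<'E'
from h import *
z=np.load('w3.npz');K,C,d,im=z['K'],z['C'],z['d'],z['im']
P=cloud(d,K,C)
v,u=np.mgrid[:420,:560]
m=(abs(P[...,0]+.028)<.003)&(abs(P[...,2])<.03)&(abs(P[...,1])<.035)&(d>0)
p=P[m];print(m.sum(),p[:,0].mean(),p[:,1].min(),p[:,1].max(),np.percentile(p[:,1],[1,99]),p[:,2].min(),p[:,2].max())
mm=m&(u<232+98)&(u>232)
for c in range(240,330,10):
    q=P[:,c][m[:,c]]; r=np.where(m[:,c])[0]; print(c,r.min(),r.max(),q[:,1].min().round(4),q[:,1].max().round(4),end=' | ')
# arm centreline: z of bright pixels at several rows
for r in(100,140,200,220):
    a=[P[r,c] for c in range(230,330) if -.03<P[r,c,0]<-.01];a=np.array(a);print(r,a.mean(0).round(4) if len(a) else None)
# hub top front edge by ray, tool x=-.028 plane
for uv in([281,246],[281,332]):
    ray=C[:3,:3]@[(uv[0]-K[0,2])/K[0,0],(uv[1]-K[1,2])/K[1,1],1];print(C[:3,3]+ray*((-.028-C[0,3])/ray[0]))
E
```

```text
4417 -0.026580986571346298 -0.02411307234948218 0.02363072623800022 [-0.02294499  0.0230625 ] -0.02995774010423341 0.029982931942207348
240 245 331 -0.0238 0.0226 | 250 245 331 -0.0229 0.0229 | 260 245 331 -0.024 0.0231 | 270 244 331 -0.0231 0.023 | 280 244 331 -0.0228 0.023 | 290 244 331 -0.0231 0.023 | 300 244 331 -0.0229 0.0232 | 310 243 330 -0.0235 0.0234 | 320 243 330 -0.0227 0.0235 | 100 [-0.0194  0.0854 -0.0001]
140 [-0.0195  0.069   0.0002]
200 [-0.0198  0.0422  0.0005]
220 [-0.0201  0.0327  0.0003]
[-0.028       0.02302163  0.00096469]
[-0.028      -0.02264315  0.0010039 ]
```

{"name": "arm_command", "arguments": {
  "plan": [
    [0,0,0,-0.024,0.013,0.011,3],
    [0,4.4,2.8,0,0,0,3],
    [0,4.4,2.8,0,0,0,3],
    [0,4.4,2.8,0,0,0,3],
    [0,4.3,2.8,0,0,0,3],
    [0,0,0,0,0,0,3],
    [0,0,0,0,0,0,3]
  ]
}}

```text
time: 6.92
position: [0.5302, -0.2096, 0.1593]
tool_rot: [-0.669, -0.227, 0.67, -0.227]
ft_force: [-1.1, 0.1, -5.1]
grip_width: 0.0457
```

```bash
python3 -c "
from h import *
go([.5236,-.2086,.13],-.938)
o=robot.get_obs();print(R.from_quat(o['tool_rot']).as_matrix().round(4))"
```

```text
6.925 [ 0.5301743  -0.20962281  0.15932439] F [-1.13839747  0.0989632  -5.06670651] w 0.045667876579281945 q6 1.9150407551411557
shift cm [ 2.93 -0.48  0.46] turn [0.021 0.    0.001]
[[-9.000e-04  6.082e-01 -7.938e-01]
 [ 9.000e-04 -7.938e-01 -6.082e-01]
 [-1.000e+00 -1.300e-03  2.000e-04]]
```

{"name": "arm_command", "arguments": {
  "plan": [
    [0,-0.5,0.5,0.021,0,0,3],
    [2,0,0,0,0,0,3],
    [0,0,0,0,0,0,3],
    [0,0,0,0,0,0,3]
  ]
}}

```text
time: 7.42
position: [0.5211, -0.2037, 0.1395]
tool_rot: [-0.671, -0.223, 0.672, -0.22]
ft_force: [0.1, -0.6, -5.3]
grip_width: 0.0459
```

```bash
python3 - <<'E'
from h import *
for _ in range(2):
    go([.5236,-.2086,.08],-.938)
    im,d,K,T=cam('wrist')
np.savez('w4.npz',im=im,d=d,K=K,T=T)
c=cv2.resize(im[200:345,200:360],(640,580),interpolation=cv2.INTER_CUBIC);cv2.imwrite('pics/w4.png',cv2.convertScaleAbs(c,alpha=1.8))
E
```

```text
7.425 [ 0.52105429 -0.20374223  0.13952982] F [ 0.05749447 -0.63318459 -5.27890198] w 0.04585518056686536 q6 1.931077299217199
shift cm [5.95 0.57 0.08] turn [0.005 0.001 0.004]
7.475 [ 0.52075739 -0.20356884  0.13943874] F [-0.34822014  0.6700376  -5.39088677] w 0.04540594849763752 q6 1.9310725078927937
shift cm [5.94 0.6  0.06] turn [0.005 0.001 0.005]
```

View pics/w4.png

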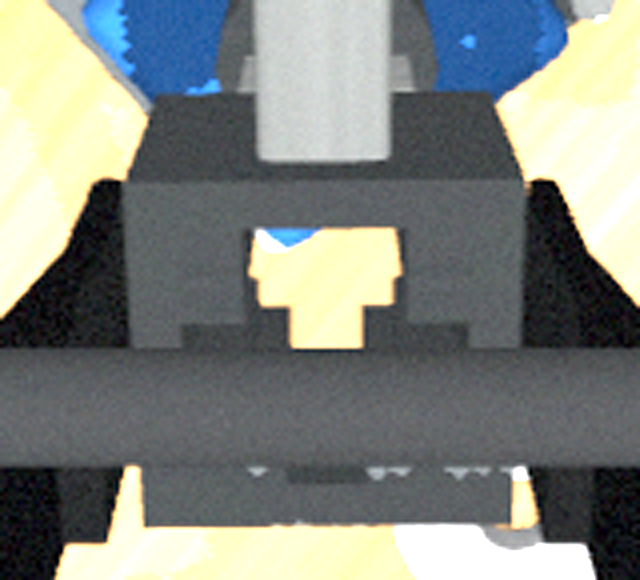

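The hub is seen centred between the fingers and level. The shaft lies below it, with collar edges at about (240,60) and (410,60) in the crop. I'll correct the 6 mm along the tool's y before descending.

{"name": "arm_command", "arguments": {
  "plan": [
    [0,0.6,0.05,0.005,0,0.004,3],
    [0,0,0,0,0,0,3],
    [0,0,0,0,0,0,3]
  ]
}}

```text
time: 7.9
position: [0.5252, -0.2098, 0.1407]
tool_rot: [0.672, 0.219, -0.672, 0.221]
ft_force: [0.9, 0.6, -4.9]
grip_width: 0.0458
```

```bash
python3 - <<'E'
from h import *
go([.5236,-.2086,.08],-.938)
E
```

```text
7.9 [ 0.52518963 -0.20983353  0.14067056] F [ 0.90598931  0.55222015 -4.86334074] w 0.045774313373083 q6 1.933434215712815
shift cm [ 6.07 -0.21  0.05] turn [-0.001  0.    -0.003]
```

{"name": "arm_command", "arguments": {
  "plan": [
    [1,-0.15,0.05,0,0,0,3],
    [1,0,0,0,0,0,3],
    [0,0,0,0,0,0,3],
    [0,0,0,0,0,0,3]
  ]
}}

```text
time: 8.4
position: [0.5233, -0.2087, 0.1185]
tool_rot: [-0.672, -0.219, 0.672, -0.22]
ft_force: [0.1, 0.0, -4.3]
grip_width: 0.0459
```

```bash
python3 - <<'E'
from h import *
go([.5236,-.2086,.08],-.938)
im,d,K,T=cam('top');np.savez('t5.npz',im=im,d=d,K=K,T=T)
im2,d,K,T=cam('scene');np.savez('s5.npz',im=im2,d=d,K=K,T=T)
go([.5236,-.2086,.08],-.938)
cv2.imwrite('pics/s5.png',cv2.resize(im2[130:270,150:320],None,fx=4,fy=4,interpolation=cv2.INTER_CUBIC))
E
```

```text
8.4 [ 0.52332387 -0.20871774  0.11854106] F [ 0.0792913   0.02748425 -4.27122958] w 0.045873829399465674 q6 1.933595430509228
shift cm [ 3.85  0.   -0.03] turn [-0.001  0.001 -0.001]
8.5 [ 0.52329501 -0.20870528  0.11873314] F [-0.20722282  1.12215953 -5.37642081] w 0.04584882172459008 q6 1.9335823526659837
shift cm [ 3.87  0.01 -0.03] turn [-0.001  0.001 -0.001]
```

View pics/s5.png

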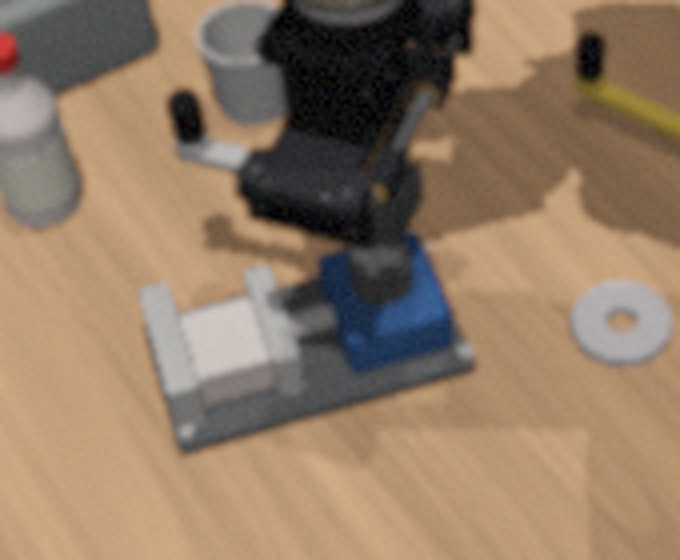

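The scene view shows the held lever just above the collar, at about (385,270) in the crop, with its arm clear of everything. Descending in small steps.

{"name": "arm_command", "arguments": {
  "plan": [
    [0.6,0,0,0,0,0,3],
    [0.6,0,0,0,0,0,3],
    [0,0,0,0,0,0,3],
    [0,0,0,0,0,0,3]
  ]
}}

```text
time: 9.0
position: [0.5237, -0.2089, 0.1062]
tool_rot: [0.672, 0.219, -0.672, 0.22]
ft_force: [-0.3, -0.4, -4.7]
grip_width: 0.0459
```

```bash
python3 - <<'E'
from h import *
go([.5236,-.2086,.08],-.938)
print(robot.get_obs()['moment'])
E
```

```text
9.0 [ 0.52365906 -0.20893254  0.10623385] F [-0.3115397  -0.38280759 -4.73037334] w 0.045884561286224784 q6 1.9336314652641184
shift cm [ 2.62 -0.04 -0.02] turn [-0.001  0.    -0.002]
[ 0.14721755  0.04264556 -0.0185151 ]
```

{"name": "arm_command", "arguments": {
  "plan": [
    [0.4,0,0,0,0,0,3],
    [0.4,0,0,0,0,0,3],
    [0.3,0,0,0,0,0,3],
    [0,0,0,0,0,0,3]
  ]
}}

```text
time: 9.5
position: [0.5238, -0.209, 0.0946]
tool_rot: [0.672, 0.219, -0.672, 0.221]
ft_force: [0.1, -0.2, -5.0]
grip_width: 0.0459
```

```bash
python3 - <<'E'
from h import *
go([.5236,-.2086,.08],-.938)
print(robot.get_obs()['moment'])
E
```

```text
9.5 [ 0.52381145 -0.20904791  0.09459774] F [ 0.09690266 -0.19992164 -5.03207127] w 0.045897969572507344 q6 1.9336477032676391
shift cm [ 1.46 -0.05 -0.01] turn [-0.001  0.    -0.002]
[0.12810659 0.04273139 0.00480733]
```

The hub has passed the spline tops without contact force, so I'll continue.

{"name": "arm_command", "arguments": {
  "plan": [
    [0.4,-0.05,0,0,0,0,3],
    [0.4,0,0,0,0,0,3],
    [0.3,0,0,0,0,0,3],
    [0.2,0,0,0,0,0,3],
    [0,0,0,0,0,0,3]
  ]
}}

```text
time: 10.12
position: [0.5236, -0.2087, 0.0806]
tool_rot: [0.672, 0.219, -0.672, 0.221]
ft_force: [0.3, 0.5, -4.9]
grip_width: 0.0456
```

```bash
python3 - <<'E'
from h import *
go([.5236,-.2086,.08],-.938)
print(robot.get_obs()['moment'])
E
```

```text
10.125 [ 0.52361982 -0.2086639   0.0806398 ] F [ 0.28468848  0.51745238 -4.89600126] w 0.0456281044029997 q6 1.934004531837611
shift cm [ 0.06 -0.01 -0.  ] turn [-0.001  0.    -0.002]
[ 0.20212871  0.10403778 -0.00200341]
```

{"name": "arm_command", "arguments": {
  "plan": [
    [0.1,0,0,0,0,0,3],
    [0,0,0,0,0,0,3]
  ]
}}

```text
time: 10.38
position: [0.5238, -0.2088, 0.0797]
tool_rot: [0.672, 0.219, -0.672, 0.221]
ft_force: [-0.5, -0.2, -4.8]
grip_width: 0.0454
```

{"name": "arm_command", "arguments": {
  "plan": [
    [0.08,0,0,0,0,0,3],
    [0,0,0,0,0,0,3]
  ]
}}

```text
time: 10.62
position: [0.524, -0.2089, 0.0792]
tool_rot: [0.673, 0.219, -0.672, 0.221]
ft_force: [0.2, 0.3, -4.7]
grip_width: 0.0457
```

{"name": "arm_command", "arguments": {
  "plan": [
    [0.08,0,0,0,0,0,3],
    [0,0,0,0,0,0,3]
  ]
}}

```text
time: 10.88
position: [0.5241, -0.209, 0.0792]
tool_rot: [0.673, 0.218, -0.672, 0.221]
ft_force: [0.1, 0.2, -5.3]
grip_width: 0.0455
```

{"name": "arm_command", "arguments": {
  "plan": [
    [0,0,0,0,0,0,5.5],
    [0,0,0,0,0,0,7],
    [0,0,0,0,0,0,7],
    [0,0,0,0,0,0,7],
    [-1,0,0,0,0,0,7],
    [-2,0,0,0,0,0,7],
    [-4,0,0,0,0,0,7],
    [-5,0,0,0,0,0,7],
    [-3,-4,0,0,0,0,7],
    [0,-4,0,0,0,0,7],
    [0,0,0,0,0,0,7]
  ]
}}

```text
time: 12.25
position: [0.4777, -0.1441, 0.2389]
tool_rot: [0.675, 0.215, -0.669, 0.224]
ft_force: [0.2, -0.3, -0.6]
grip_width: 0.07
```

```bash
python3 - <<'E'
from h import *
go([.5236,-.2086,.08],-.938)
im,d,K,T=cam('wrist');np.savez('w6.npz',im=im,d=d,K=K,T=T);cv2.imwrite('pics/w6.png',im)
P=cloud(d,K,T)
q=P-[.5236,-.2086,0];c,s=np.cos(-.938),np.sin(-.938)
X=q[...,0]*c+q[...,1]*s;Y=-q[...,0]*s+q[...,1]*c
hub=(abs(X)<.03)&(abs(Y)<.03)&(P[...,2]>.098)&(P[...,2]<.118)&(d>0)
arm=(X>.035)&(X<.10)&(abs(Y)<.012)&(P[...,2]>.08)&(P[...,2]<.125)
for n,m in(('hub',hub),('arm',arm)):
    p=P[m];print(n,m.sum(),np.median(p[:,2]),np.percentile(p[:,2],[10,90]),X[m].mean(),Y[m].mean(),cv2.minAreaRect(p[:,:2].astype(np.float32)))
E
```

```text
12.25 [ 0.47767719 -0.14414637  0.23889077] F [ 0.23708868 -0.27179296 -0.56662332] w 0.0700197057974833 q6 1.9947987148866706
shift cm [16.    7.69  0.17] turn [-0.002 -0.005 -0.014]
hub 2126 0.10530769152951067 [0.10132001 0.10631221] 0.0017119605799540253 -0.00021936635626861563 ((0.5254712104797363, -0.2114235758781433), (0.04608437418937683, 0.052506763488054276), 36.30287170410156)
arm 1396 0.09909909250386453 [0.09802529 0.1001085 ] 0.06492932774154132 0.0005079760102696524 ((0.5621740221977234, -0.259991854429245), (0.015319288708269596, 0.05836494266986847), 36.66060256958008)
```

View pics/w6.png

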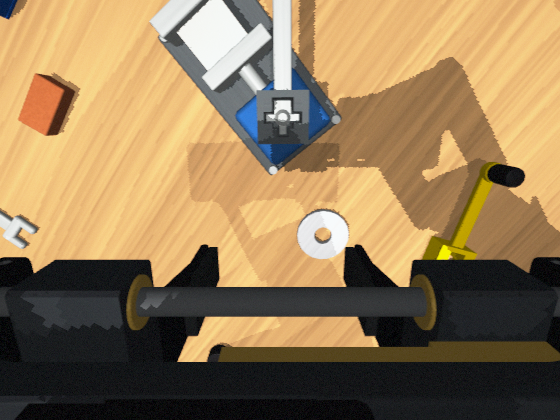

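The hub at (283,116) is on the shaft with its splines engaged. Its top reads 0.105 m and the arm's top 0.099 m, against 0.107 and 0.101 m when fully home. Earlier the bare collar also read 1.9 mm low, so this matches a fully seated, level lever.

```bash
python3 -c "
from h import *
print(workorder.hand_in())"
```

```text
the job is handed in; nothing more can be done
None
```

The splined lever is on the vice's shaft and released, and the job was handed in about 12 s into the 48 s limit. I gripped it by its hub, turned it about 0.68 rad so the broad slot faced the broad spline, and lowered it onto the collar. It met no contact force on the way down. I then let go and backed the gripper clear.

**Final checks:**
- **Height:** the hub's top reads 0.105 m and the arm's top 0.099 m, against 0.107 and 0.101 m when fully home. Both are nearly 2 mm low, as was the camera's earlier reading of the bare collar (0.073 m for 0.075 m). I take the lever to be seated and level.
- **Direction:** the arm lies within about 0.01 rad of the shaft's measured direction, and the splines can be seen in the slots.
- **Not shown by force:** I saw no clear rise in force when the hub reached the collar. The seating rests on the camera heights, and on the tool not going lower on the last step down.
- **Other lever:** I never went near the square-holed lever, but I took no final picture of it.

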